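Fit the T-key to the spindle of a screw press and clamp a glued notebook

TASK

A notebook whose cover has just been glued lies in the small screw press on the desk, to be held flat while it dries. Take the red T-handle key out of its wooden stand, fit its square end fully home in the spindle on top of the press, where the socket may stand at any angle, so rest the key on it lightly and turn it until it drops in; never force it. Then screw it clockwise until the platen meets the notebook and about 20 degrees more, so that it is held firm but not crushing, and leave the key standing in the spindle without shifting the notebook or knocking the things around.

Things in the scene. Friction and masses are not known exactly. Their poses are not given: they have to be found in the camera images.
- key: Loose T-handle key, about 0.15 kg, 84 mm tall, Origin at the tip, z up the shank. From the tip up: round pilot nose to 10 mm (tapered, radius 2 to 5.9 mm, then 3 mm straight), 12 mm square steel shank to 30 mm with flats square to the key's x and y, round collar 29 mm wide to 36 mm, 14 mm neck to 66 mm, red cross bar to 84 mm. Clockwise seen from above screws the press down.
- key_grip (a point): Middle of the red cross bar, on the key's axis, 75 mm above the tip; axes as the key's. The bar is 76 mm long along x, 16 mm wide along y, 18 mm high; grip it at its middle across the 16 mm.
- key_tip (a point): Lowest point of the key's nose, the key's origin. Fully home the collar rests on the socket's mouth, with the tip 30 mm below it. With the flats out of line the key stops with the tip only about 10 mm below the mouth, the nose already inside.
- key_stand: Fixed block of light wood, 44 mm (x) x 104 mm (y) x 42 mm high; origin under its centre. The key stands in a round hole 20 mm wide, 34 mm deep, at y = +26 mm, its collar on the block's top; lift it straight up 35 mm or more to free it. Two short dark spare bits, 18 mm high, are fixed at y = -12 and -34 mm.
- press_mouth (a point): Centre of the square socket's mouth in the round steel spindle, 116 mm above the desk; its axes are the press's and do not turn. Socket 13.5 mm wide, 36 mm deep. Its angle differs every time and is not measured: the shank enters within about 0.1 rad of a match, which recurs every quarter turn. The spindle drags with about 0.2 Nm, so a key resting on it with a few N slides round without turning it.
- press: Fixed screw press: grey base 170 (x) x 220 mm (y), black pad with its top 20 mm above the desk, steel columns at y = +/-94 mm, blue crossbeam along y from 74 to 106 mm height, 62 mm wide at the middle, cap nuts at its ends up to 117 mm. Origin under the base's centre; the spindle (hub 43 mm wide) is on its z axis. The spindle stays where it is left.
- platen: Aluminium plate 120 (x) x 130 mm (y) x 10 mm hung under the spindle; origin at the centre of its underside. Moves up and down only: 4.0 mm down per rad of clockwise spindle turn. Starts 0.5 to 4 mm above the notebook. It is sprung: once it touches it stops, and each further 0.1 rad adds about 12 N of pressure and 0.04 Nm to the turning moment.
- notebook: Loose notebook, 210 mm (x) x 152 mm (y) x 13 mm over its wire spine (the pressed block is 9.7 mm thick), lying flat on the press's pad under the platen; origin at the centre of its underside.
- calculator: Bystander: desk calculator 125 x 81 x 15 mm lying behind the stand; origin at its underside.
- stapler: Bystander: dark red stapler 141 x 60 x 49 mm at the back left; origin at its underside.
- earbud_case: Bystander: white earbud case 49 x 57 x 22 mm behind the press; origin at its underside.

How it is judged:
By the outcome, as a careful person would: the job done as asked, in the order asked, and still so for the second after the job is handed in, with the robot touching nothing.
It also fails if it takes over 72 s, if anything falls off the work surface, if the arm or the gripper's body presses on something with over 40 N, if the wrist force passes 120 N, or if a joint passes its speed limit or range.

ROBOT

A 6-joint arm with a two-finger parallel gripper is mounted at the origin on a cart in front of the work surface, level with it; the furniture and walls round the work are solid. World frame = base frame: x ahead of the robot, y to its left, z up, the work surface at z = 0. Lengths are in m, angles in rad, forces in N, time in s.
With the tool pointing down it reaches from about 0.3 to 0.875 m from the base axis. Payload 6.4 kg.
Tool frame: the origin (TCP) lies between the finger pads; the fingertips stand 19 mm ahead of it and the grasp point (between the pads) is the TCP (ctrl.tips_ahead is the z of the fingertips in the tool frame, in m); z points along the fingers, y is the line along which they close (so a half turn about z gives the same grasp; the last joint's range is limited). The gripper opens to 85 mm and grips with 20 to 120 N. Pads are 22 mm wide; open, the fingers measure 114 mm over their backs; the gripper's body (76 mm by 85 mm) begins 54 mm behind the grasp point. The pads swing forward as they close: fully open they stand 13 mm farther back than shut.
Start: joints at [1.125, 0.181, 1.607, -0, 1.354, -0.206], TCP at [0.137, 0.559, 0.25] pointing down, gripper open.
Joint ranges: [-2.99, 2.99], [-0.89, 2.07], [0.3, 2.58], [-1.14, 4.28], [0, 2.63], [-3.12, 3.12]. Speed limits (rad/s): [2.57, 2.57, 3.01, 3.14, 3.14, 3.14].

INTERFACE

Orientations are given as a unit quaternion [w, x, y, z].
In Python, from bench import readout, vision, ctrl gives the robot as it stands.
- The arm moves only by the tool play_rows, never from a script. Its arguments are lists of equal length, an entry for each row: "xyz": the shift along the tool's x, y, z in mm, a list of three; "rot": the turn, a rotation vector about the tool's x, y, z in rad, a list of three; "grip": the opening, from 0 (shut) to 1 (fully open). In form: {"xyz": [[x, y, z], ...], "rot": [[rx, ry, rz], ...], "grip": [grip, ...]}. A call has exactly 10 rows; each row is the pose to reach, as a shift and turn from the pose commanded when the call began, along the tool's axes at that moment; what a row does not reach only later rows make up. A row lasts 1/8 s, in which the tool goes at most 62.5 mm and 10.7 degrees, less where a joint would pass 70% of its speed; a pose out of reach is approached as far as the arm can. A call with a gripper value outside its range is refused whole. The fingers move at their own pace and stop on an object; the grip force is fixed at half the most. Time passes only in rows, so rows that repeat a pose let the fingers close, or fill a call up. It gives the time, the measured TCP pose, the force, the opening and the grip force at its end, in the units of the state.
- readout.get_obs(): the state, without advancing time (a new reading comes with each control period).
- vision.camera(name): name is "scene" or "top" or "wrist"; returns a dict with "color" (480x640x3 uint8, red, green, blue), "depth" (480x640 float32, m along the optical axis (not along the pixel's ray), 0 where there is no reading), "camera_matrix" (3x3 intrinsics, pixels), "extrinsics" (4x4, takes a point from camera to world coordinates); the wrist camera has in their place "hand_eye" (4x4, takes a point from camera to tool coordinates, whose origin is the TCP and whose axes are the flange's). Camera axes: x right, y down, z forward; pixel columns grow to the right and rows downward; lengths in m; the calibration is good to about 2 mm. A picture is of the moment at which its call begins: read the wrist's pose just before it.
- ctrl.hand_in(): hands the job in; it is judged then, once.
The state is a dict: "time_s": time; "q": joint angles; "dq": joint speeds; "joint_efforts": joint torques, N m; "eef_pos": TCP position; "eef_rot": TCP orientation; "wrist_force": force on the tool from outside, world axes, zero at the start; "torque": the same for the moment, N m; "opening": opening from 0.0 (shut) to 1.0 (fully open); "grasp_force": force on a finger pad.
Only numpy, scipy, OpenCV 4.12 (cv2) and the standard library are available. Lean on these libraries where they do the work, as an engineer would, in place of code of your own. Each camera call takes 0.05 s, during which the arm holds its last target. There are 200 camera calls.

## Working session

There is one attempt and no reset: what is moved stays moved. The work goes in short steps, Python scripts to look and compute and a tool call to move; the robot and the scene stay as the last step left them, time stands still between calls to the robot, and variables do not carry over. Pictures are saved under pics/ and viewed, at most 10 in all, crops included, and the job is handed in when it is done.

Besides the shell and the picture viewer there is one more tool, called as a command line: name --argument value ..., lists and objects as JSON in quotes. play_rows: Moves the arm, as the interface text tells. Its arguments: {"type":"object","properties":{"xyz":{"type":"array","items":{"type":"array","items":{"type":"number"}}},"rot":{"type":"array","items":{"type":"array","items":{"type":"number"}}},"grip":{"type":"array","items":{"type":"number"}}},"required":["xyz","rot","grip"]}

```bash
mkdir -p pics
cat > h.py <<'E'
import numpy as np,cv2
from bench import readout,vision,ctrl
from scipy.spatial.transform import Rotation as R
def RT():
    o=readout.get_obs();w,x,y,z=o["eef_rot"];T=np.eye(4);T[:3,:3]=R.from_quat([x,y,z,w]).as_matrix();T[:3,3]=o["eef_pos"];return T
def cam(n):
    T=RT();c=vision.camera(n);c["T"]=T@c["hand_eye"] if n=="wrist" else c["extrinsics"];return c
def pts(c):
    K=c["camera_matrix"];d=c["depth"];v,u=np.mgrid[:480,:640]
    P=np.stack([(u-K[0,2])/K[0,0]*d,(v-K[1,2])/K[1,1]*d,d],-1)
    return P@c["T"][:3,:3].T+c["T"][:3,3]
def save(c,n): cv2.imwrite("pics/"+n+".png",c["color"][:,:,::-1])
E
python3 - <<'E'
from h import *
for n in["scene","top"]:
    c=cam(n);save(c,n+"0");np.savez("/tmp/"+n,P=pts(c),C=c["color"])
    P=pts(c);hsv=cv2.cvtColor(c["color"],cv2.COLOR_RGB2HSV)
    m=((hsv[...,0]<8)|(hsv[...,0]>172))&(hsv[...,1]>150)&(hsv[...,2]>100)&(c["depth"]>0)
    nl,L,s,ce=cv2.connectedComponentsWithStats(m.astype(np.uint8))
    for i in range(1,nl):
        if s[i,4]>40:print(n,s[i],ce[i],np.median(P[L==i],0).round(4),P[L==i].max(0).round(3))
print(readout.get_obs())
E
```

```text
scene [214  85  28  14  92] [229.10869565  93.18478261] [0.7426 0.354  0.206 ] [0.781 0.419 0.212]
scene [327 106   6  21  58] [329.22413793 115.81034483] [0.8018 0.1205 0.2064] [0.806 0.128 0.225]
scene [430 149  12   9  54] [435.2037037  152.98148148] [ 0.964  -0.0071  0.1226] [1.002 0.023 0.125]
scene [207 215  36  27 406] [225.27832512 227.36699507] [0.5349 0.0864 0.0919] [0.645 0.212 0.097]
scene [144 300  24  15 182] [154.85714286 306.49450549] [0.3798 0.0763 0.012 ] [0.4   0.119 0.017]
top [275   7  19  11 145] [283.73103448  12.35862069] [ 0.9642 -0.0074  0.1248] [0.975 0.008 0.128]
top [214  63  10  26 177] [218.36158192  74.66666667] [0.8184 0.0793 0.2322] [0.886 0.102 0.248]
top [186  87  30  19  92] [199.23913043  96.01086957] [0.8011 0.1176 0.1957] [0.806 0.129 0.226]
top [116 119  10  17  95] [120.33684211 127.37894737] [0.7826 0.2765 0.1095] [0.798 0.289 0.113]
top [220 168  14  16  83] [225.30120482 175.86746988] [0.7052 0.1141 0.0463] [0.721 0.122 0.05 ]
top [222 185  16  15  76] [230.35526316 191.42105263] [0.6762 0.1016 0.048 ] [0.69  0.118 0.052]
top [232 209  12 
[... 263 characters left out ...]
103 0.02 ]
{'time_s': 0.1, 'q': array([ 1.12470391e+00,  1.81465503e-01,  1.60790831e+00,  3.22040765e-05,
        1.35383087e+00, -2.06301391e-01]), 'dq': array([ 0.00035429, -0.00257348, -0.00292058, -0.00091116,  0.00052324,
        0.00097012]), 'joint_efforts': array([ 8.13197184e-04, -4.45879698e+01, -3.52239132e+01, -2.68979093e-04,
        4.12881593e-03,  5.59726686e-05]), 'eef_pos': array([0.13632776, 0.55811724, 0.24947479]), 'eef_rot': array([-2.73173267e-04,  1.19611887e-01,  9.92820400e-01, -7.58470856e-04]), 'wrist_force': array([-0.15268086,  0.79223507, -0.3421656 ]), 'torque': array([-0.03822573, -0.02524877, -0.01631152]), 'grasp_force': 0.0, 'opening': 0.9950986960557607}
```

View pics/scene0.png

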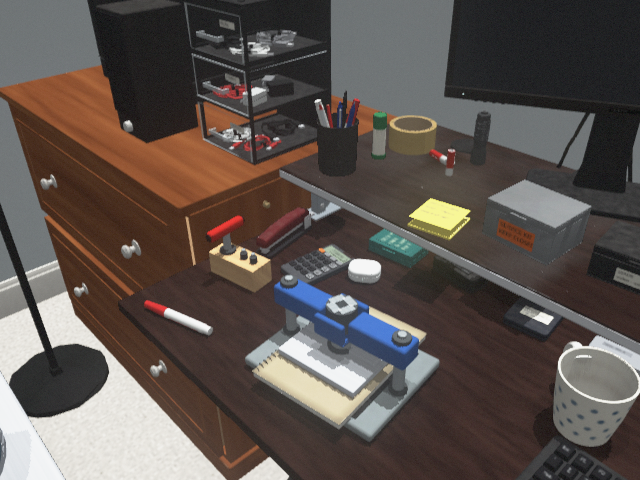

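View pics/top0.png

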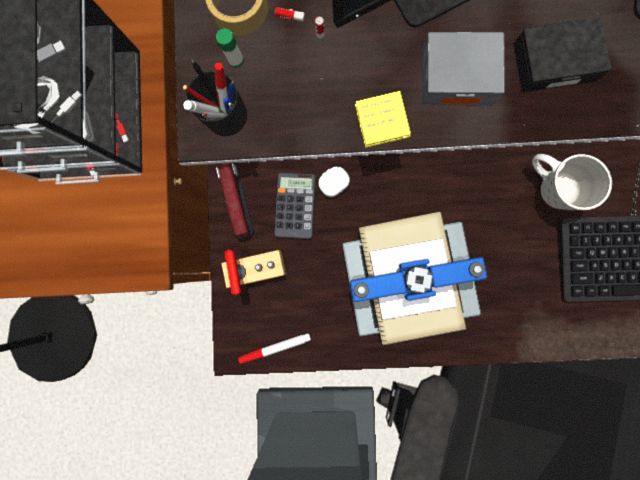

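The key's bar runs almost along image columns at top (232,272). The stand is at (253,269), and the press spindle is at (419,279) with its crossbeam running between (361,290) and (477,268). Next I measure these points.

Run:
```python
from h import *
D=np.load("/tmp/top.npz");P=D["P"];C=D["C"];hsv=cv2.cvtColor(C,cv2.COLOR_RGB2HSV)
def line(m,n):
    q=P[m];r=cv2.minAreaRect((q[:,:2]*1000).astype(np.float32));print(n,len(q),q.mean(0).round(4),np.median(q[:,2]),r)
    vy=np.linalg.svd(q[:,:2]-q[:,:2].mean(0),full_matrices=False)[2][0];print("  ang",np.degrees(np.arctan2(vy[1],vy[0])))
z=P[...,2];v,u=np.mgrid[:480,:640]
red=((hsv[...,0]<8)|(hsv[...,0]>172))&(hsv[...,1]>150)&(hsv[...,2]>100)
line(red&(u>215)&(u<250)&(v>245)&(v<300)&(z>.088)&(z<.105),"bar")
wood=(u>220)&(u<290)&(v>245)&(v<300)&(z>.034)&(z<.050);line(wood,"stand")
blue=(hsv[...,0]>100)&(hsv[...,0]<125)&(hsv[...,1]>150)&(z>.095)&(z<.115)&(u>340)&(u<500)&(v>250);line(blue,"beam")
hub=(z>.110)&(z<.123)&(abs(u-419)<17)&(abs(v-279)<17);line(hub,"hub")
for uu,vv in[(361,290),(477,268)]:line((z>.111)&(z<.123)&(abs(u-uu)<9)&(abs(v-vv)<9),"nut")
print(P[140,170],P[150,250],P[200,180],P[190,232])
```

```text
bar 426 [0.534  0.0911 0.0953] 0.09558191224502582 ((534.0219116210938, 92.03722381591797), (75.7511978149414, 16.276439666748047), 9.418719291687012)
  ang -170.53789042655794
stand 1094 [0.541  0.0591 0.0428] 0.042628093204917616 ((539.53271484375, 66.99360656738281), (43.99507522583008, 104.42723846435547), 11.20601749420166)
  ang 101.14511485860858
beam 2185 [ 0.5142 -0.2139  0.1064] 0.10650480554363162 ((513.888427734375, -214.05767822265625), (59.367061614990234, 219.59669494628906), 8.010953903198242)
  ang 98.7279204822023
hub 504 [ 0.5146 -0.2133  0.1163] 0.11648811029647504 ((513.8621215820312, -213.3966827392578), (41.43622589111328, 43.188594818115234), 88.34386444091797)
  ang -74.29211966413787
nut 175 [ 0.5005 -0.1208  0.1144] 0.1140133009379527 ((500.65374755859375, -121.27092742919922), (23.210229873657227, 23.351089477539062), 81.50430297851562)
  ang -75.11757707986146
nut 180 [ 0.5285 -0.3061  0.1147] 0.11424117599980221 ((528.18798828125, -306.48944091796875), (23.933197021484375, 22.362957000732422), 88.42569732666016)
  ang -74.36506445520028
[0.77573105 0.21309014 0.04375151] [0.73560188 0.05540346 0.11081005] [ 0.67328416  0.21272884 -0.01192384] [0.67922718 0.09936078 0.04969551]
```

play_rows --xyz '[[-30,-20,0],[-80,-58,5],[-135,-97,10],[-190,-137,20],[-245,-176,30],[-300,-216,40],[-355,-256,50],[-410,-295,50],[-460,-331,50],[-497,-358,50]]' --rot '[[0,0,0],[0,0,-0.05],[0,0,-0.1],[0,0,-0.15],[0,0,-0.2],[0,0,-0.25],[0,0,-0.3],[0,0,-0.35],[0,0,-0.4],[0,0,-0.403]]' --grip '[1,1,1,1,1,1,1,1,1,1]'

```text
time_s: 1.35
eef_pos: [0.5241, 0.104, 0.2001]
eef_rot: [-0.0, -0.082, 0.997, 0.0]
wrist_force: [0.0, 1.0, 0.2]
opening: 0.997
grasp_force: 0.0
```

Run:
```python
from h import *
o=readout.get_obs();print(o["time_s"],o["eef_pos"],o["q"],o["dq"])
c=cam("wrist");save(c,"w1");P=pts(c);hsv=cv2.cvtColor(c["color"],cv2.COLOR_RGB2HSV)
m=((hsv[...,0]<8)|(hsv[...,0]>172))&(hsv[...,1]>150)&(hsv[...,2]>80)&(c["depth"]>0)&(P[...,2]>.09)&(P[...,2]<.105)
q=P[m];print(len(q),q.mean(0),cv2.minAreaRect((q[:,:2]*1000).astype(np.float32)));print(c["hand_eye"])
T=RT();print(T.round(4))
```

```text
1.35 [0.52409975 0.10396275 0.20007297] [-2.65937688e-02  1.42054738e-01  1.75788434e+00  2.18909431e-04
  1.24210188e+00 -1.76092925e+00] [-0.75990014  0.49557395 -0.54834848  0.00284619  0.04222197 -0.76716845]
2786 [0.53167672 0.09188846 0.09482522] ((534.8285522460938, 92.05855560302734), (75.86262512207031, 15.653891563415527), 8.883940696716309)
[[ 4.37357674e-04 -9.49948908e-01 -3.12404996e-01  8.07027243e-02]
 [ 9.99999723e-01  6.03858741e-04 -4.36220293e-04  9.99566847e-05]
 [ 6.03035478e-04 -3.12404718e-01  9.49948908e-01 -1.23467709e-01]
 [ 0.00000000e+00  0.00000000e+00  0.00000000e+00  1.00000000e+00]]
[[-0.9873 -0.1587  0.0039  0.5288]
 [-0.1588  0.9873 -0.0036  0.0981]
 [-0.0033 -0.0042 -1.      0.2006]
 [ 0.      0.      0.      1.    ]]
```

play_rows --xyz '[[0,0,0],[-0.5,0,10],[-0.5,0,30],[-0.5,0,55],[-0.5,0,80],[-0.5,0,100],[-0.5,0,109],[-0.5,0,112],[-0.5,0,112],[-0.5,0,112]]' --rot '[[0,0,0],[0,0,0],[0,0,0],[0,0,0],[0,0,0],[0,0,0],[0,0,0],[0,0,0],[0,0,0],[0,0,0]]' --grip '[1,1,1,1,1,1,1,1,1,1]'

```text
time_s: 2.65
eef_pos: [0.5243, 0.1059, 0.0892]
eef_rot: [0.001, -0.082, 0.997, -0.0]
wrist_force: [-0.5, -0.0, 0.6]
opening: 0.999
grasp_force: 0.0
```

Run:
```python
from h import *
T=RT();print(T.round(4),np.degrees(np.arctan2(T[1,1],T[0,1])))
```

```text
[[-9.867e-01 -1.626e-01  1.600e-03  5.243e-01]
 [-1.626e-01  9.867e-01 -1.000e-04  1.059e-01]
 [-1.500e-03 -3.000e-04 -1.000e+00  8.920e-02]
 [ 0.000e+00  0.000e+00  0.000e+00  1.000e+00]] 99.35885936187864
```

play_rows --xyz '[[-3,-5,0],[-6,-11,1],[-8,-15,2],[-8,-15,2],[-8,-15,2],[-8,-15,2],[-8,-15,2],[-8,-15,2],[-8,-15,2],[-8,-15,2]]' --rot '[[0,0,0],[0,0,0],[0,0,0],[0,0,0],[0,0,0],[0,0,0],[0,0,0],[0,0,0],[0,0,0],[0,0,0]]' --grip '[1,1,1,1,0.5,0.35,0,0,0,0]'

```text
time_s: 3.9
eef_pos: [0.5341, 0.0924, 0.0865]
eef_rot: [0.0, -0.082, 0.997, 0.0]
wrist_force: [0.6, 0.1, 1.6]
opening: 0.174
grasp_force: 58.7
```

play_rows --xyz '[[0,0,-5],[0,0,-15],[0,0,-30],[0,0,-50],[0,0,-75],[0,0,-100],[0,0,-125],[0,0,-143],[0,0,-150],[0,0,-150]]' --rot '[[0,0,0],[0,0,0],[0,0,0],[0,0,0],[0,0,0],[0,0,0],[0,0,0],[0,0,0],[0,0,0],[0,0,0]]' --grip '[0,0,0,0,0,0,0,0,0,0]'

```text
time_s: 5.15
eef_pos: [0.5341, 0.0924, 0.2366]
eef_rot: [0.0, -0.082, 0.997, -0.0]
wrist_force: [0.5, 0.6, -2.4]
opening: 0.177
grasp_force: 58.5
```

Run:
```python
from h import *
T=RT();print(T.round(4)); d=T[:3,:3].T@(np.array([.5143,-.2135,.2365])-T[:3,3]);print(d*1000)
o=readout.get_obs();print(o["opening"],o["wrist_force"],o["q"])
```

```text
[[-9.867e-01 -1.625e-01  4.000e-04  5.341e-01]
 [-1.625e-01  9.867e-01 -0.000e+00  9.240e-02]
 [-4.000e-04 -1.000e-04 -1.000e+00  2.366e-01]
 [ 0.000e+00  0.000e+00  0.000e+00  1.000e+00]]
[ 6.92437758e+01 -2.98589335e+02  5.66699643e-02]
0.17671026811650264 [ 0.50521947  0.56873971 -2.41321325] [-4.78220342e-02  1.19935005e-01  1.70476712e+00 -1.95550965e-06
  1.31652194e+00 -1.78186800e+00]
```

play_rows --xyz '[[3,-12,0],[9,-37,0],[16,-70,0],[25,-105,0],[34,-140,0],[42,-175,0],[50,-208,0],[56,-235,0],[60,-250,0],[60,-254,0]]' --rot '[[0,0,0],[0,0,0],[0,0,0],[0,0,0],[0,0,0],[0,0,0],[0,0,0],[0,0,0],[0,0,0],[0,0,0]]' --grip '[0,0,0,0,0,0,0,0,0,0]'

```text
time_s: 6.4
eef_pos: [0.5156, -0.1688, 0.2357]
eef_rot: [-0.001, -0.081, 0.997, 0.0]
wrist_force: [1.1, -0.7, -1.2]
opening: 0.173
grasp_force: 58.6
```

Run:
```python
from h import *
T=RT();c=cam("wrist");P=pts(c);z=P[...,2]
d=T[:3,:3].T@(np.array([.5143,-.2135,.2365])-T[:3,3]);print(T[:3,3],d*1000)
v,u=np.mgrid[:480,:640]
m=(z>.1135)&(z<.119)&(np.hypot(P[...,0]-.5143,P[...,1]+.2135)<.03)
q=(P[m][:,:2]*1000).astype(np.float32);print(len(q),z[m].mean(),cv2.minEnclosingCircle(q),cv2.fitEllipse(cv2.convexHull(q)))
# rectified top view of z=.116, 0.1 mm/px? 60mm -> 600px
K=c["camera_matrix"];W=np.linalg.inv(c["T"])
n=480;w=np.array([[x,y,.116] for x,y in[(.5443,-.1835),(.5443,-.2435),(.4843,-.2435),(.4843,-.1835)]])
p=(W[:3,:3]@w.T+W[:3,3:]);p=K@p;p=(p[:2]/p[2]).T.astype(np.float32);print(p)
H=cv2.getPerspectiveTransform(p,np.float32([[0,0],[n,0],[n,n],[0,n]]))
r=cv2.warpPerspective(c["color"],H,(n,n))
cv2.imwrite("pics/w2.png",np.hstack([cv2.resize(c["color"],(320,240)).repeat(1,0) if 0 else cv2.copyMakeBorder(cv2.resize(c["color"],(320,240)),0,240,0,0,cv2.BORDER_CONSTANT),r])[:,:,::-1])
```

```text
[ 0.51562998 -0.16875384  0.23573886] [  8.51767627 -43.94753895  -0.79361028]
2849 0.11553965105808649 ((513.4208984375, -214.60931396484375), 21.51810073852539) ((513.5610961914062, -214.48641967773438), (42.34446716308594, 42.42779541015625), 91.02040100097656)
[[293.2117  277.235  ]
 [202.7632  263.68094]
 [209.55238 173.42351]
 [306.70068 189.10814]]
```

View pics/w2.png

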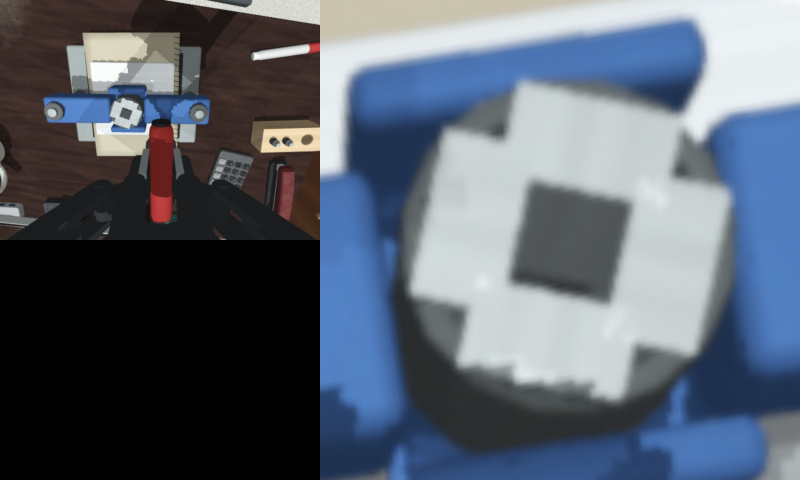

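Rectified crop: the socket is centred near (570,243), which is world (.5138,-.2143). Its edges are turned about 11.5° clockwise, so the key needs about 21° clockwise.

play_rows --xyz '[[2,-10,0],[5,-25,0],[8,-38,0],[10,-45,0],[10,-45,5],[10,-45,15],[10,-45,26],[10,-45,33],[10,-45,36],[10,-45,36]]' --rot '[[0,0,0.05],[0,0,0.15],[0,0,0.25],[0,0,0.33],[0,0,0.365],[0,0,0.365],[0,0,0.365],[0,0,0.365],[0,0,0.365],[0,0,0.365]]' --grip '[0,0,0,0,0,0,0,0,0,0]'

```text
time_s: 7.7
eef_pos: [0.5136, -0.214, 0.2002]
eef_rot: [-0.0, 0.101, 0.995, 0.0]
wrist_force: [-0.5, 0.3, -1.3]
opening: 0.177
grasp_force: 58.6
```

Run:
```python
from h import *
c=cam("scene");n=cam("wrist");o=readout.get_obs();T=RT();print(T.round(4),np.degrees(np.arctan2(T[1,1],T[0,1]))-90,o["wrist_force"],o["torque"])
d=T[:3,:3].T@(np.array([.5138,-.2143,.2])-T[:3,3]);print(d*1000)
a=cv2.resize(c["color"][200:380,250:430],(400,400),interpolation=2)
b=cv2.resize(n["color"][120:420,170:470],(400,400))
cv2.imwrite("pics/s3.png",np.hstack([a,b])[:,:,::-1])
```

```text
[[-9.797e-01  2.004e-01  5.000e-04  5.138e-01]
 [ 2.004e-01  9.797e-01 -3.000e-04 -2.142e-01]
 [-6.000e-04 -2.000e-04 -1.000e+00  2.007e-01]
 [ 0.000e+00  0.000e+00  0.000e+00  1.000e+00]] -11.559552624771783 [-0.35390556  0.17560614 -2.1468019 ] [-0.04774655  0.02687628 -0.01465226]
[-0.01554438 -0.13040112  0.74047135]
```

View pics/s3.png

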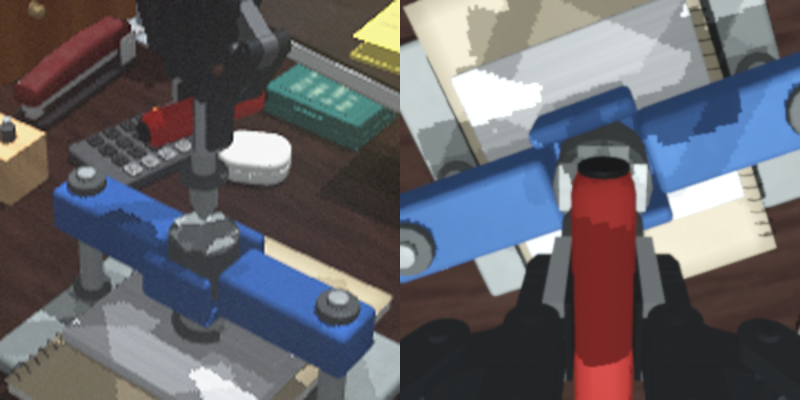

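The left half shows the key upright over the socket, with its tip near (205,208) just above the hub. Now I lower it gently.

play_rows --xyz '[[0,0,4],[0,0,9],[0,0,13],[0,0,16],[0,0,18],[0,0,19],[0,0,20],[0,0,21],[0,0,21.5],[0,0,21.5]]' --rot '[[0,0,0],[0,0,0],[0,0,0],[0,0,0],[0,0,0],[0,0,0],[0,0,0],[0,0,0],[0,0,0],[0,0,0]]' --grip '[0,0,0,0,0,0,0,0,0,0]'

```text
time_s: 9.05
eef_pos: [0.5136, -0.214, 0.1789]
eef_rot: [-0.0, 0.101, 0.995, -0.0]
wrist_force: [-0.7, -0.4, -2.3]
opening: 0.177
grasp_force: 58.6
```

play_rows --xyz '[[0,0,0.5],[0,0,1],[0,0,1.5],[0,0,2],[0,0,2.5],[0,0,3],[0,0,3.5],[0,0,4],[0,0,4],[0,0,4]]' --rot '[[0,0,0],[0,0,0],[0,0,0],[0,0,0],[0,0,0],[0,0,0],[0,0,0],[0,0,0],[0,0,0],[0,0,0]]' --grip '[0,0,0,0,0,0,0,0,0,0]'

```text
time_s: 10.3
eef_pos: [0.5136, -0.2141, 0.1749]
eef_rot: [-0.0, 0.101, 0.995, 0.0]
wrist_force: [0.0, -0.5, -2.6]
opening: 0.173
grasp_force: 58.6
```

It is in (15 mm below the mouth, no force). Down to home.

play_rows --xyz '[[0,0,2],[0,0,4],[0,0,6],[0,0,8],[0,0,10],[0,0,11.5],[0,0,12.5],[0,0,13.2],[0,0,13.6],[0,0,13.6]]' --rot '[[0,0,0],[0,0,0],[0,0,0],[0,0,0],[0,0,0],[0,0,0],[0,0,0],[0,0,0],[0,0,0],[0,0,0]]' --grip '[0,0,0,0,0,0,0,0,0,0]'

```text
time_s: 11.55
eef_pos: [0.5136, -0.2141, 0.1613]
eef_rot: [0.0, 0.101, 0.995, -0.0]
wrist_force: [0.7, 0.2, -1.7]
opening: 0.172
grasp_force: 58.6
```

play_rows --xyz '[[0,0,0.3],[0,0,0.6],[0,0,0.9],[0,0,1.1],[0,0,1.1],[0,0,1.1],[0,0,1.1],[0,0,1.1],[0,0,1.1],[0,0,1.1]]' --rot '[[0,0,0],[0,0,0],[0,0,0],[0,0,0],[0,0,0],[0,0,0],[0,0,0],[0,0,0],[0,0,0],[0,0,0]]' --grip '[0,0,0,0,0,0,0,0,0,0]'

```text
time_s: 12.8
eef_pos: [0.5137, -0.2141, 0.1605]
eef_rot: [0.0, 0.101, 0.995, -0.0]
wrist_force: [-1.3, 0.7, 5.0]
opening: 0.18
grasp_force: 59.7
```

Home: contact at the expected height. I back off slightly and turn clockwise, watching the torque and the platen height.

```bash
cat > m.py <<'E'
from h import *
import os
o=readout.get_obs();T=RT();a=np.degrees(np.arctan2(T[1,1],T[0,1]))-90
c=cam("top");P=pts(c);d=[]
hsv=cv2.cvtColor(c["color"],cv2.COLOR_RGB2HSV)
F="/tmp/plm.npy"
if not os.path.exists(F):
    B=np.array([.5138,-.2143]);q=P[...,:2]-B;t=np.radians(9.0);x=q@[np.cos(t),np.sin(t)];y=q@[-np.sin(t),np.cos(t)]
    m=(abs(x)>.036)&(abs(x)<.055)&(abs(y)<.06)&(P[...,2]>.028)&(P[...,2]<.055)
    np.save(F,m);print(m.sum(),np.percentile(P[m][:,2],[5,50,95]))
m=np.load(F);zz=P[m][:,2];zz=zz[(zz>.03)&(zz<.055)]
print("ang %.3f rad  Tz %.3f  F %s  platen top med %.2f mean %.2f n%d"%(np.radians(a),o["torque"][2],o["wrist_force"].round(1),np.median(zz)*1e3,zz.mean()*1e3,len(zz)), "q6 %.2f"%o["q"][5])
E
python3 m.py
```

```text
434 [0.04174891 0.04422964 0.04680475]
ang -0.202 rad  Tz 0.035  F [-1.3  0.7  5. ]  platen top med 44.23 mean 44.36 n434 q6 -1.98
```

play_rows --xyz '[[0,0,-0.3],[0,0,-0.4],[0,0,-0.4],[0,0,-0.4],[0,0,-0.4],[0,0,-0.4],[0,0,-0.4],[0,0,-0.4],[0,0,-0.4],[0,0,-0.4]]' --rot '[[0,0,0.01],[0,0,0.02],[0,0,0.03],[0,0,0.04],[0,0,0.06],[0,0,0.08],[0,0,0.1],[0,0,0.12],[0,0,0.14],[0,0,0.16]]' --grip '[0,0,0,0,0,0,0,0,0,0]'

```text
time_s: 14.1
eef_pos: [0.5138, -0.214, 0.1605]
eef_rot: [0.0, 0.181, 0.984, 0.0]
wrist_force: [1.5, -0.9, -1.4]
opening: 0.179
grasp_force: 58.9
```

```bash
python3 m.py;python3 m.py
```

```text
ang -0.363 rad  Tz 0.026  F [ 1.5 -0.9 -1.4]  platen top med 44.36 mean 44.32 n411 q6 -1.82
ang -0.364 rad  Tz 0.034  F [ 1.5 -0.1  0.1]  platen top med 44.47 mean 44.46 n411 q6 -1.82
```

play_rows --xyz '[[0,0,0],[0,0,0],[0,0,0],[0,0,0],[0,0,0],[0,0,0],[0,0,0],[0,0,0],[0,0,0],[0,0,0]]' --rot '[[0,0,0.01],[0,0,0.02],[0,0,0.03],[0,0,0.04],[0,0,0.05],[0,0,0.06],[0,0,0.07],[0,0,0.08],[0,0,0.09],[0,0,0.1]]' --grip '[0,0,0,0,0,0,0,0,0,0]'

```text
time_s: 15.45
eef_pos: [0.5137, -0.214, 0.1606]
eef_rot: [0.0, 0.229, 0.973, 0.0]
wrist_force: [5.8, 0.8, -3.8]
opening: 0.177
grasp_force: 58.5
```

```bash
python3 m.py;python3 m.py
```

```text
ang -0.462 rad  Tz 0.307  F [ 5.8  0.8 -3.8]  platen top med 44.22 mean 44.27 n371 q6 -1.72
ang -0.463 rad  Tz 0.324  F [ 4.5  1.3 -3.7]  platen top med 44.28 mean 44.18 n374 q6 -1.72
```

play_rows --xyz '[[0,0,0],[0,0,0],[0,0,0],[0,0,0],[0,0,0],[0,0,0],[0,0,0],[0,0,0],[0,0,0],[0,0,0]]' --rot '[[0,0,0.01],[0,0,0.02],[0,0,0.03],[0,0,0.04],[0,0,0.05],[0,0,0.06],[0,0,0.07],[0,0,0.08],[0,0,0.09],[0,0,0.1]]' --grip '[0,0,0,0,0,0,0,0,0,0]'

```text
time_s: 16.8
eef_pos: [0.5138, -0.2139, 0.1606]
eef_rot: [0.0, 0.278, 0.961, 0.0]
wrist_force: [5.7, 0.2, -3.5]
opening: 0.174
grasp_force: 58.5
```

```bash
python3 m.py;python3 m.py
```

```text
ang -0.562 rad  Tz 0.311  F [ 5.7  0.2 -3.5]  platen top med 43.78 mean 43.80 n323 q6 -1.62
ang -0.563 rad  Tz 0.378  F [ 5.7  0.6 -3.7]  platen top med 43.86 mean 43.83 n326 q6 -1.62
```

play_rows --xyz '[[0,0,0],[0,0,0],[0,0,0],[0,0,0],[0,0,0],[0,0,0],[0,0,0],[0,0,0],[0,0,0],[0,0,0]]' --rot '[[0,0,0.01],[0,0,0.02],[0,0,0.03],[0,0,0.04],[0,0,0.05],[0,0,0.06],[0,0,0.07],[0,0,0.08],[0,0,0.09],[0,0,0.1]]' --grip '[0,0,0,0,0,0,0,0,0,0]'

```text
time_s: 18.15
eef_pos: [0.5138, -0.2139, 0.1606]
eef_rot: [0.0, 0.325, 0.946, 0.0]
wrist_force: [6.0, 1.1, -3.9]
opening: 0.173
grasp_force: 58.5
```

```bash
python3 m.py;python3 m.py;python3 m.py
```

```text
ang -0.662 rad  Tz 0.331  F [ 6.   1.1 -3.9]  platen top med 43.34 mean 43.38 n274 q6 -1.52
ang -0.663 rad  Tz 0.367  F [ 5.1  1.2 -3.8]  platen top med 43.41 mean 43.41 n274 q6 -1.52
ang -0.662 rad  Tz 0.369  F [ 5.2  1.  -3.1]  platen top med 43.30 mean 43.38 n273 q6 -1.52
```

play_rows --xyz '[[0,0,0],[0,0,0],[0,0,0],[0,0,0],[0,0,0],[0,0,0],[0,0,0],[0,0,0],[0,0,0],[0,0,0]]' --rot '[[0,0,0.01],[0,0,0.02],[0,0,0.03],[0,0,0.04],[0,0,0.05],[0,0,0.06],[0,0,0.07],[0,0,0.08],[0,0,0.09],[0,0,0.1]]' --grip '[0,0,0,0,0,0,0,0,0,0]'

```text
time_s: 19.55
eef_pos: [0.5139, -0.2139, 0.1606]
eef_rot: [0.0, 0.372, 0.928, 0.0]
wrist_force: [5.1, 1.1, -3.3]
opening: 0.176
grasp_force: 58.5
```

```bash
python3 m.py;python3 m.py;python3 m.py
```

```text
ang -0.762 rad  Tz 0.355  F [ 5.1  1.1 -3.3]  platen top med 43.10 mean 43.06 n247 q6 -1.42
ang -0.763 rad  Tz 0.301  F [ 6.2  0.9 -3. ]  platen top med 42.88 mean 42.88 n247 q6 -1.42
ang -0.762 rad  Tz 0.289  F [ 6.1  0.7 -3.3]  platen top med 42.81 mean 42.85 n247 q6 -1.42
```

play_rows --xyz '[[0,0,0],[0,0,0],[0,0,0],[0,0,0],[0,0,0],[0,0,0],[0,0,0],[0,0,0],[0,0,0],[0,0,0]]' --rot '[[0,0,0.01],[0,0,0.02],[0,0,0.03],[0,0,0.04],[0,0,0.05],[0,0,0.06],[0,0,0.07],[0,0,0.08],[0,0,0.09],[0,0,0.1]]' --grip '[0,0,0,0,0,0,0,0,0,0]'

```text
time_s: 20.95
eef_pos: [0.514, -0.2139, 0.1606]
eef_rot: [0.0, 0.418, 0.908, 0.0]
wrist_force: [5.9, 0.8, -5.3]
opening: 0.178
grasp_force: 58.5
```

```bash
python3 m.py;python3 m.py;python3 m.py
```

```text
ang -0.862 rad  Tz 0.359  F [ 5.9  0.8 -5.3]  platen top med 42.70 mean 42.47 n254 q6 -1.32
ang -0.863 rad  Tz 0.289  F [ 6.1 -0.3 -3.9]  platen top med 42.54 mean 42.62 n252 q6 -1.32
ang -0.862 rad  Tz 0.296  F [ 5.4  1.  -4.3]  platen top med 42.57 mean 42.54 n253 q6 -1.32
```

play_rows --xyz '[[0,0,0],[0,0,0],[0,0,0],[0,0,0],[0,0,0],[0,0,0],[0,0,0],[0,0,0],[0,0,0],[0,0,0]]' --rot '[[0,0,0.01],[0,0,0.02],[0,0,0.03],[0,0,0.04],[0,0,0.05],[0,0,0.06],[0,0,0.07],[0,0,0.08],[0,0,0.09],[0,0,0.1]]' --grip '[0,0,0,0,0,0,0,0,0,0]'

```text
time_s: 22.35
eef_pos: [0.514, -0.2138, 0.1606]
eef_rot: [0.0, 0.463, 0.886, 0.0]
wrist_force: [7.1, 1.5, -4.2]
opening: 0.178
grasp_force: 58.5
```

```bash
python3 m.py;python3 m.py;python3 m.py
```

```text
ang -0.962 rad  Tz 0.408  F [ 7.1  1.5 -4.2]  platen top med 42.19 mean 42.16 n282 q6 -1.22
ang -0.963 rad  Tz 0.346  F [ 6.8  1.4 -4.8]  platen top med 42.26 mean 42.14 n281 q6 -1.22
ang -0.962 rad  Tz 0.347  F [ 6.8  1.6 -3.6]  platen top med 42.34 mean 42.31 n281 q6 -1.22
```

play_rows --xyz '[[0,0,0],[0,0,0],[0,0,0],[0,0,0],[0,0,0],[0,0,0],[0,0,0],[0,0,0],[0,0,0],[0,0,0]]' --rot '[[0,0,0.01],[0,0,0.02],[0,0,0.03],[0,0,0.04],[0,0,0.05],[0,0,0.06],[0,0,0.07],[0,0,0.08],[0,0,0.09],[0,0,0.1]]' --grip '[0,0,0,0,0,0,0,0,0,0]'

```text
time_s: 23.75
eef_pos: [0.5141, -0.2138, 0.1606]
eef_rot: [0.0, 0.507, 0.862, 0.0]
wrist_force: [7.3, 0.4, -5.1]
opening: 0.18
grasp_force: 58.5
```

```bash
python3 m.py;python3 m.py;python3 m.py
```

```text
ang -1.062 rad  Tz 0.339  F [ 7.3  0.4 -5.1]  platen top med 41.93 mean 41.89 n320 q6 -1.12
ang -1.063 rad  Tz 0.351  F [ 6.8  1.3 -4.7]  platen top med 41.81 mean 41.86 n324 q6 -1.12
ang -1.062 rad  Tz 0.331  F [ 6.9  1.5 -5.1]  platen top med 41.58 mean 41.55 n322 q6 -1.12
```

play_rows --xyz '[[0,0,0],[0,0,0],[0,0,0],[0,0,0],[0,0,0],[0,0,0],[0,0,0],[0,0,0],[0,0,0],[0,0,0]]' --rot '[[0,0,0.01],[0,0,0.02],[0,0,0.03],[0,0,0.04],[0,0,0.05],[0,0,0.06],[0,0,0.07],[0,0,0.08],[0,0,0.09],[0,0,0.1]]' --grip '[0,0,0,0,0,0,0,0,0,0]'

```text
time_s: 25.15
eef_pos: [0.5141, -0.2139, 0.1606]
eef_rot: [0.0, 0.549, 0.836, 0.0]
wrist_force: [6.7, 1.5, -4.8]
opening: 0.174
grasp_force: 58.5
```

```bash
python3 m.py;python3 m.py;python3 m.py
```

```text
ang -1.162 rad  Tz 0.372  F [ 6.7  1.5 -4.8]  platen top med 41.44 mean 41.38 n357 q6 -1.02
ang -1.163 rad  Tz 0.371  F [ 6.9  1.9 -5.6]  platen top med 41.25 mean 41.35 n356 q6 -1.02
ang -1.162 rad  Tz 0.395  F [ 7.9  1.2 -4.6]  platen top med 41.56 mean 41.45 n357 q6 -1.02
```

play_rows --xyz '[[0,0,0],[0,0,0],[0,0,0],[0,0,0],[0,0,0],[0,0,0],[0,0,0],[0,0,0],[0,0,0],[0,0,0]]' --rot '[[0,0,0.01],[0,0,0.02],[0,0,0.03],[0,0,0.04],[0,0,0.05],[0,0,0.06],[0,0,0.07],[0,0,0.08],[0,0,0.09],[0,0,0.1]]' --grip '[0,0,0,0,0,0,0,0,0,0]'

```text
time_s: 26.55
eef_pos: [0.5142, -0.2139, 0.1606]
eef_rot: [0.001, 0.59, 0.807, 0.001]
wrist_force: [6.1, 1.4, -5.2]
opening: 0.177
grasp_force: 58.5
```

```bash
python3 m.py;python3 m.py;python3 m.py
```

```text
ang -1.262 rad  Tz 0.319  F [ 6.1  1.4 -5.2]  platen top med 41.00 mean 41.02 n391 q6 -0.92
ang -1.263 rad  Tz 0.272  F [ 7.7  0.9 -4.4]  platen top med 41.05 mean 40.99 n389 q6 -0.92
ang -1.262 rad  Tz 0.318  F [ 7.   0.8 -5. ]  platen top med 40.91 mean 41.02 n389 q6 -0.92
```

play_rows --xyz '[[0,0,0],[0,0,0],[0,0,0],[0,0,0],[0,0,0],[0,0,0],[0,0,0],[0,0,0],[0,0,0],[0,0,0]]' --rot '[[0,0,0.01],[0,0,0.02],[0,0,0.03],[0,0,0.04],[0,0,0.05],[0,0,0.06],[0,0,0.07],[0,0,0.08],[0,0,0.09],[0,0,0.1]]' --grip '[0,0,0,0,0,0,0,0,0,0]'

```text
time_s: 27.95
eef_pos: [0.5143, -0.2139, 0.1606]
eef_rot: [0.001, 0.63, 0.777, 0.001]
wrist_force: [7.6, 0.8, -6.2]
opening: 0.177
grasp_force: 58.5
```

```bash
python3 m.py;python3 m.py;python3 m.py;python3 m.py
```

```text
ang -1.363 rad  Tz 0.336  F [ 7.6  0.8 -6.2]  platen top med 40.70 mean 40.71 n415 q6 -0.82
ang -1.363 rad  Tz 0.301  F [ 7.4  0.7 -6.2]  platen top med 40.71 mean 40.76 n416 q6 -0.82
ang -1.362 rad  Tz 0.358  F [ 6.9  1.9 -4.7]  platen top med 40.52 mean 40.52 n417 q6 -0.82
ang -1.362 rad  Tz 0.328  F [ 7.8  0.9 -4.6]  platen top med 40.47 mean 40.57 n414 q6 -0.82
```

play_rows --xyz '[[0,0,0],[0,0,0],[0,0,0],[0,0,0],[0,0,0],[0,0,0],[0,0,0],[0,0,0],[0,0,0],[0,0,0]]' --rot '[[0,0,0.01],[0,0,0.02],[0,0,0.03],[0,0,0.04],[0,0,0.05],[0,0,0.06],[0,0,0.07],[0,0,0.08],[0,0,0.09],[0,0,0.1]]' --grip '[0,0,0,0,0,0,0,0,0,0]'

```text
time_s: 29.4
eef_pos: [0.5143, -0.2139, 0.1606]
eef_rot: [0.001, 0.668, 0.744, 0.001]
wrist_force: [7.7, 0.7, -5.6]
opening: 0.18
grasp_force: 58.5
```

```bash
for i in 1 2 3 4; do python3 m.py;done
```

```text
ang -1.463 rad  Tz 0.358  F [ 7.7  0.7 -5.6]  platen top med 40.14 mean 40.21 n426 q6 -0.72
ang -1.463 rad  Tz 0.386  F [ 7.7  0.7 -5.7]  platen top med 40.16 mean 40.14 n425 q6 -0.72
ang -1.462 rad  Tz 0.314  F [ 8.2  0.8 -5.6]  platen top med 40.21 mean 40.20 n427 q6 -0.72
ang -1.462 rad  Tz 0.348  F [ 8.1 -0.4 -5.3]  platen top med 40.09 mean 40.11 n425 q6 -0.72
```

play_rows --xyz '[[0,0,0],[0,0,0],[0,0,0],[0,0,0],[0,0,0],[0,0,0],[0,0,0],[0,0,0],[0,0,0],[0,0,0]]' --rot '[[0,0,0.01],[0,0,0.02],[0,0,0.03],[0,0,0.04],[0,0,0.05],[0,0,0.06],[0,0,0.07],[0,0,0.08],[0,0,0.09],[0,0,0.1]]' --grip '[0,0,0,0,0,0,0,0,0,0]'

```text
time_s: 30.85
eef_pos: [0.5144, -0.214, 0.1606]
eef_rot: [0.001, 0.704, 0.71, 0.001]
wrist_force: [8.1, 0.5, -5.9]
opening: 0.172
grasp_force: 58.5
```

```bash
for i in 1 2 3 4; do python3 m.py;done
```

```text
ang -1.562 rad  Tz 0.367  F [ 8.1  0.5 -5.9]  platen top med 40.14 mean 40.17 n428 q6 -0.62
ang -1.563 rad  Tz 0.372  F [ 8.4  1.8 -5.5]  platen top med 40.13 mean 40.08 n429 q6 -0.62
ang -1.562 rad  Tz 0.352  F [ 8.6  0.8 -5.2]  platen top med 40.29 mean 40.19 n429 q6 -0.62
ang -1.562 rad  Tz 0.405  F [ 9.   0.7 -6.5]  platen top med 40.37 mean 40.31 n430 q6 -0.62
```

The platen stopped at 40.18 mm. Fitting the 4 mm/rad slope puts contact at about 1.465 rad, so the target is about 1.82 rad.

play_rows --xyz '[[0,0,0],[0,0,0],[0,0,0],[0,0,0],[0,0,0],[0,0,0],[0,0,0],[0,0,0],[0,0,0],[0,0,0]]' --rot '[[0,0,0.03],[0,0,0.06],[0,0,0.09],[0,0,0.12],[0,0,0.15],[0,0,0.18],[0,0,0.21],[0,0,0.235],[0,0,0.25],[0,0,0.26]]' --grip '[0,0,0,0,0,0,0,0,0,0]'

```text
time_s: 32.3
eef_pos: [0.5145, -0.2141, 0.1606]
eef_rot: [0.001, 0.79, 0.613, 0.001]
wrist_force: [7.8, -0.5, -6.1]
opening: 0.176
grasp_force: 58.5
```

```bash
for i in 1 2 3 4; do python3 m.py;done
```

```text
ang -1.822 rad  Tz 0.496  F [ 7.8 -0.5 -6.1]  platen top med 40.17 mean 40.16 n428 q6 -0.36
ang -1.823 rad  Tz 0.471  F [ 8.2  0.1 -7. ]  platen top med 40.12 mean 40.14 n428 q6 -0.36
ang -1.822 rad  Tz 0.441  F [ 8.9  0.3 -6.7]  platen top med 40.29 mean 40.29 n428 q6 -0.36
ang -1.822 rad  Tz 0.437  F [ 8.3  0.7 -6.6]  platen top med 40.12 mean 40.15 n429 q6 -0.36
```

play_rows --xyz '[[0,0,0.3],[0,0,0.5],[0,0,0.5],[0,0,0.5],[0,0,0.5],[0,0,0.5],[0,0,0.5],[0,0,0.5],[0,0,0.5],[0,0,0.5]]' --rot '[[0,0,0],[0,0,0],[0,0,0],[0,0,0],[0,0,0],[0,0,0],[0,0,0],[0,0,0],[0,0,0],[0,0,0]]' --grip '[0,0,0,0.2,0.3,0.45,0.6,0.7,0.7,0.7]'

```text
time_s: 33.75
eef_pos: [0.5136, -0.2141, 0.1601]
eef_rot: [-0.0, 0.79, 0.613, -0.0]
wrist_force: [0.2, 0.0, 0.2]
opening: 0.697
grasp_force: 0.0
```

play_rows --xyz '[[0,0,-3],[0,0,-10],[0,0,-20],[0,0,-35],[0,0,-55],[0,0,-75],[0,0,-95],[0,0,-110],[0,0,-115],[0,0,-115]]' --rot '[[0,0,0],[0,0,0],[0,0,0],[0,0,0],[0,0,0],[0,0,0],[0,0,0],[0,0,0],[0,0,0],[0,0,0]]' --grip '[0.7,0.7,0.7,0.7,0.7,0.7,0.7,0.7,0.7,0.7]'

```text
time_s: 35.0
eef_pos: [0.5136, -0.214, 0.2752]
eef_rot: [0.0, 0.79, 0.613, 0.0]
wrist_force: [0.7, -0.7, -0.5]
opening: 0.702
grasp_force: 0.0
```

```bash
python3 - <<'E'
from h import *
c=cam("scene");w=cam("wrist");P=pts(w);hsv=cv2.cvtColor(w["color"],cv2.COLOR_RGB2HSV)
m=((hsv[...,0]<8)|(hsv[...,0]>172))&(hsv[...,1]>150)&(hsv[...,2]>80)&(P[...,2]>.15)&(P[...,2]<.19)
q=P[m];print(len(q),np.median(q[:,2]),cv2.minAreaRect((q[:,:2]*1000).astype(np.float32)))
a=cv2.resize(c["color"][180:440,220:480],(400,400),interpolation=2);b=cv2.resize(w["color"],(400,400))
cv2.imwrite("pics/f.png",np.hstack([a,b])[:,:,::-1])
E
python3 m.py
```

```text
2751 0.16925749737623455 ((514.1776733398438, -214.92910766601562), (76.14405822753906, 15.728169441223145), 80.82823181152344)
ang -1.822 rad  Tz 0.025  F [-0.6  0.2 -0.3]  platen top med 40.10 mean 40.19 n432 q6 -0.36
```

View pics/f.png

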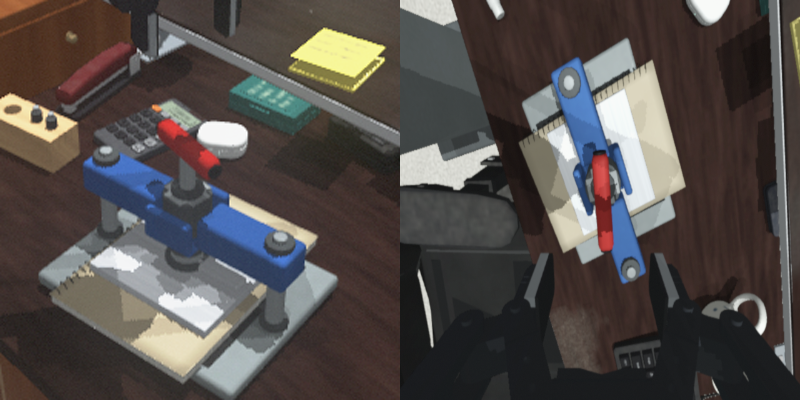

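The key stands upright and the bar top at 0.169 m matches fully home. The notebook and bystanders look undisturbed. The bar reads about 5° off the tool's final angle, so I'm checking whether the spindle crept back.

Run:
```python
from h import *
for n in["wrist","top"]:
    w=cam(n);P=pts(w);hsv=cv2.cvtColor(w["color"],cv2.COLOR_RGB2HSV)
    m=((hsv[...,0]<8)|(hsv[...,0]>172))&(hsv[...,1]>150)&(hsv[...,2]>80)&(P[...,2]>.165)&(P[...,2]<.175)&(P[...,1]<-.1)&(P[...,1]>-.3)
    q=P[m];print(n,len(q),np.median(q[:,2]),cv2.minAreaRect((q[:,:2]*1000).astype(np.float32)))
    s=np.polyfit(q[:,1],q[:,2],1);print("tilt along bar",s[0])
    if n=="wrist":c=w
K=c["camera_matrix"];W=np.linalg.inv(c["T"]);n=480
g=np.array([[x,y,.116] for x,y in[(.5438,-.1843),(.5438,-.2443),(.4838,-.2443),(.4838,-.1843)]])
p=K@(W[:3,:3]@g.T+W[:3,3:]);p=(p[:2]/p[2]).T.astype(np.float32)
r=cv2.warpPerspective(c["color"],cv2.getPerspectiveTransform(p,np.float32([[0,0],[n,0],[n,n],[0,n]])),(n,n))
cv2.imwrite("pics/f2.png",r[:,:,::-1])
```

```text
wrist 2735 0.16923202672365317 ((514.2291259765625, -214.94363403320312), (75.395263671875, 15.56645679473877), 80.7517318725586)
tilt along bar -0.006691279470645895
top 181 0.16993346581263502 ((518.1396484375, -190.47792053222656), (27.507930755615234, 15.536226272583008), 79.02430725097656)
tilt along bar -0.02978183555875126
```

View pics/f2.png

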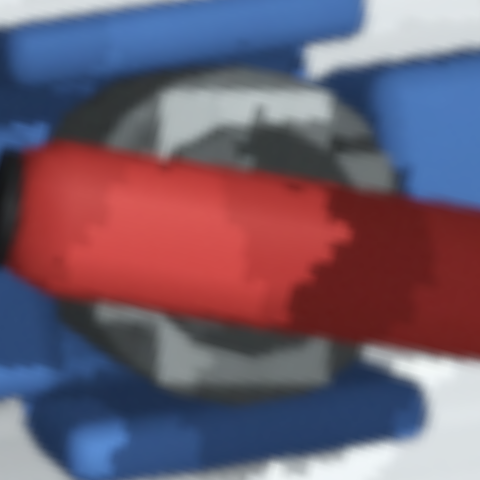

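Crop: the hub's cross edges, (160,92)-(330,92) and (160,387)-(330,387), are level. The spindle has therefore turned about 78.5° in all. About 58–59° of that was platen travel and about 20° was past contact, so the small bar rotation is only key play and the pressure holds.

```bash
python3 -c "
from bench import ctrl
print(ctrl.hand_in())"
```

```text
the job is handed in; nothing more can be done
None
```

I handed the job in at about 35 s: the key stands fully home in the spindle, turned about 20° past the platen's contact with the notebook, and in the final pictures nothing else had visibly moved.

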